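# Stow the specimen-stub box, break the lid stay and close the case

### The arm

A 6-joint arm with a two-finger parallel gripper is mounted at the origin on a cart in front of the work surface, level with it; the furniture and walls round the work are solid. World frame = base frame: x ahead of the robot, y to its left, z up, the work surface at z = 0. Lengths are in mm, angles in rad, forces in N, time in s.
With the tool pointing down it reaches from about 375 to 750 mm from the base axis. Payload 9 kg.
Tool frame: the origin (TCP) lies at the very end of the fingers, on their centre line; the grasp point (between the pads) lies 19 mm behind it; z points along the fingers, y is the line along which they close (so a half turn about z gives the same grasp; the last joint's range is limited). The gripper opens to 85 mm and grips with 20 to 120 N. Pads are 22 mm wide; open, the fingers measure 114 mm over their backs; the gripper's body (76 mm by 85 mm) begins 54 mm behind the grasp point. The pads swing forward as they close: fully open they stand 13 mm farther back than shut.
Start: joints at [-1.421, 0.104, 0.097, 1.564, 0, 1.353], TCP at [215.75, -559.901, 231.331] pointing down, gripper open.
Joint ranges: [-2.99, 2.99], [-0.84, 1.86], [-1.1, 1.16], [-1.84, 2.11], [-1.51, 1.56], [-3.14, 3.14]. Speed limits (rad/s): [2.22, 2.22, 2.57, 3.14, 3.14, 3.14].

### API

Orientations are given as a unit quaternion [w, x, y, z].
In Python, from cell import r, vision gives the robot as it stands.
- The arm moves only by the shell command python3 -m creep 'ROWS'. ROWS is JSON, a list of rows, each an object of numbers: "jaw": the gripper command: -1 is fully open, 1 is shut, values between are in proportion; "tx", "ty", "tz": the shift along the world's x, y, z in m; "turn": the turn about the world's z in rad. In form: [{"jaw": .., "tx": .., "ty": .., "tz": .., "turn": ..}, ...]. A call has 1 to 20 rows; each row shifts and turns the commanded pose from where the row before left it; what a row does not reach is not made up. A row lasts 1/12 s, in which the tool goes at most 41.7 mm and 7.16 degrees, less where a joint would pass 70% of its speed; a pose out of reach is approached as far as the arm can. A call with a gripper value outside its range is refused whole. The fingers move at their own pace and stop on an object; the grip force is fixed at half the most. Time passes only in rows, so rows that do not move let the fingers close. It gives the time, the measured TCP pose, the force, the opening and the grip force at its end, in the units of the state.
- r.get_state(): the state, without advancing time (a new reading comes with each control period).
- vision.grab_frame(name): name is "scene" or "side" or "wrist"; returns (picture, depth): 384x512x3 uint8, red, green, blue; 384x512 float32, mm along the optical axis (not along the pixel's ray), 0 where there is no reading.
- vision.camera_model(name): a dict with "fovy" (degrees; the focal length in pixels is half the picture's height over the tangent of half this angle, whatever the lens; pixels are square), "cx", "cy" (the principal point, pixels), "R" (3x3) and "t" (3): a world point X has camera coordinates R X + t; the wrist camera has in their place "T_tool_cam" (4x4, takes a point from camera to tool coordinates, whose origin is the TCP and whose axes are the flange's). Camera axes: x right, y down, z forward; pixel columns grow to the right and rows downward; lengths in mm; the calibration is good to about 2 mm. The wrist camera is an equidistant fisheye: a pixel r from the principal point sees the ray r / f radians off the axis. A picture is of the moment at which its call begins: read the wrist's pose just before it. camera_model takes no time and is no camera call.
- r.close_job(): hands the job in; it is judged then, once.
The state is a dict: "time": time; "q": joint angles; "dq": joint speeds; "effort": joint torques, N m; "tool_pos": TCP position; "ee_rot": TCP orientation; "contact_force": force on the tool from outside, world axes, zero at the start; "moment": the same for the moment, N m; "width": finger opening in mm; "gripper_force": force on a finger pad.
Only numpy, scipy, OpenCV 4.12 (cv2) and the standard library are available. Lean on these libraries where they do the work, as an engineer would, in place of code of your own. Each camera call takes 0.05 s, during which the arm holds its last target. There are 200 camera calls.

### The job

Put the dark grey specimen-stub box flat into the empty large pocket of the open black case. Then unlock the folding lid stay by pressing its red knee down, and lower the lid gently until it is fully shut. Do not knock over or shift any of the other things.

Things in the scene. Friction and masses are not known exactly. Their poses are not given: they have to be found in the camera images.
- case: Black storage case, fixed. Outside 105 mm (its x, toward the table's back) x 190 mm (its y) x 80 mm high without lid, walls 5 mm. Origin: underside, middle of the hinge end; +y runs to the free end. A grey insert fills it up to 33 mm; 10 mm ribs on that (tops at 43 mm) form two pockets: a small one next to the hinge end, holding the white grid box, and the empty large one.
- pocket (a point): Centre of the floor of the empty large pocket: in the case's frame (0, 0.119, 0.033), axes as the case's. The pocket is 74 mm along the case's y and 95 mm along its x (between the case walls), 10 mm deep below the rib tops and 47 mm below the rim.
- stub_box: Loose dark grey flat box of specimen stubs, 62 (x) x 86 (y) x 24 mm (z), 0.08 to 0.17 kg; origin at the centre of its underside, z up. Grip it across its 62 mm x width. It fits the pocket with its y (86 mm) along the case's x, either way round.
- lid (a joint): Lid angle: 0 = standing open at 85 degrees as found (leaning 5 degrees toward the free end), 1.4835 = fully shut; grows as the lid comes down. Stiff hinge (0.30 N m of friction, lid 0.28 kg): the lid stays where it is left. It cannot be lowered while the stay is locked.
- lid_hinge (a point): Middle of the hinge axis: (0, 0, 0.080) in the case's frame; the axis is parallel to the case's x. The lid is a plate 105 mm wide, 190 mm long, 12 mm thick; its under face lies in the plane through the axis and, when shut, rests on the rim, its outer face 92 mm above the table. Pushing it down takes about 2 N.
- lid_back (a point): Point on the lid's outer face (the face away from the case's inside), on its middle line, 140 mm from the hinge axis: a good place to push. Moves with the lid. The coater's glass bell jar (fixed, 480 mm tall, some 310 mm across with its foot, centred near x 0.66, y 0.15) stands behind case and boxes: keep the gripper and wrist clear of it.
- knee (a joint): Fold angle of the lid stay's knee: 0 = locked, 0.10 rad past straight against a stop; 0.10 = dead straight; above that it is broken and folds (1.81 with the lid shut). Pressing the knee down with about 4 N breaks it. Folding it by 0.6 rad moves the knee down some 20 mm and lowers the lid by only 0.1 rad.
- knee_pad (a point): Centre of the red round thumb piece at the knee: a cylinder 20 mm in diameter, 18 mm long, axis parallel to the case's x, standing out from the links on the robot side. Locked, it is at (-0.0735, 0.084, 0.098) in the case's frame; folding, it swings down about the stay's lower pivot.
- grid_box: Loose white flat grid box, 44 x 62 x 14 mm, in the small pocket of the case; stays there. Origin: centre of its underside.
- beaker: Bystander: clear beaker, 46 mm in diameter, 60 mm tall. Origin: centre of its underside.
- green_bottle: Bystander: small white bottle with a green cap, 41 mm in diameter, 76 mm tall. Origin: centre of its underside.
- eyepiece: Bystander: black eyepiece standing on its tube, 34 mm in diameter, 45 mm tall. Origin: centre of its underside.
- stay_pivot (a point): Lower pivot of the stay on the case's robot-side (-x) wall: (-0.0615, 0.145, 0.070) in the case's frame. The stay is two steel links outside that wall: the lower one, 67 mm, runs from here up to the knee; the upper one, 85 mm, from the knee to the lid's edge 45 mm from the hinge axis. Links 13 mm high, 4 mm thick.

How it is judged:
By the outcome, as a careful person would: the job done as asked, in the order asked, and still so for the second after the job is handed in, with the robot touching nothing.
It also fails if it takes over 58 s, if anything falls off the work surface, if the arm or the gripper's body presses on something with over 40 N, if the wrist force passes 120 N, or if a joint passes its speed limit or range.

## Working session

There is one attempt and no reset: what is moved stays moved. The work goes in short steps, Python scripts to look and compute and a shell command to move; the robot and the scene stay as the last step left them, time stands still between calls to the robot, and variables do not carry over. Pictures are saved under pics/ and viewed, at most 10 in all, crops included, and the job is handed in when it is done.

```bash
mkdir -p pics
cat > h.py <<'E'
import numpy as np,cv2
from cell import r,vision
def grab(n,f=None):
    p,d=vision.grab_frame(n)
    if f: cv2.imwrite('pics/'+f,cv2.cvtColor(p,cv2.COLOR_RGB2BGR))
    return p,d
def cloud(n,d):
    m=vision.camera_model(n); f=192/np.tan(np.radians(m['fovy'])/2)
    v,u=np.indices(d.shape); 
    c=np.stack([(u-m['cx'])/f*d,(v-m['cy'])/f*d,d],-1)
    return (c-np.array(m['t']))@np.array(m['R'])
E
python3 - <<'E'
from h import *
for n in('scene','side'):
    p,d=grab(n,n+'0.png'); np.savez(f'/tmp/{n}.npz',p=p,d=d)
    m=vision.camera_model(n);print(n,m)
a=np.hstack([cv2.imread('pics/scene0.png'),cv2.imread('pics/side0.png')])
print(r.get_state())
E
```

```text
scene {'fovy': 47.22942955951551, 'cx': 259.0346615354768, 'cy': 180.52295531696984, 'R': array([[ 0.83528034, -0.54978589,  0.00649821],
       [-0.24658653, -0.38514583, -0.88930185],
       [ 0.49142836,  0.74121398, -0.45727453]]), 't': array([-341.63310683,  324.31059378,  589.92943328])}
side {'fovy': 43.717440320443885, 'cx': 256.8228115148972, 'cy': 194.8441352185275, 'R': array([[-0.91569961, -0.4016    ,  0.01454884],
       [-0.1916185 ,  0.40451938, -0.89422951],
       [ 0.35323728, -0.82163344, -0.44737223]]), 't': array([ 532.09368975,  159.60490474, 1064.69102331])}
{'time': 0.1, 'q': array([-1.42069537e+00,  1.04649864e-01,  9.65801999e-02,  1.56389024e+00,
        1.03833752e-05,  1.35311810e+00]), 'dq': array([-0.00208141, -0.00023624,  0.00221452, -0.00032571, -0.00122632,
       -0.00189876]), 'effort': array([ 6.30174400e-03, -5.58209610e+01,  5.04716671e+01,  1.31409295e-02,
       -3.89861771e-04, -1.83540385e-05]), 'tool_pos': array([ 215.70744444, -559.58287296,  230.61231163]), 'ee_rot': array([-5.81279563e-04,  9.83139734e-01,  1.82854928e-01,  2.48427743e-05]), 'contact_force': array([-0.30039211,  0.09062931, -0.19047086]), 'moment': array([-0.01306178,  0.0017896 ,  0.01492364]), 'gripper_force': 0.0, 'width': 85.14949706155137}
```

View pics/scene0.png

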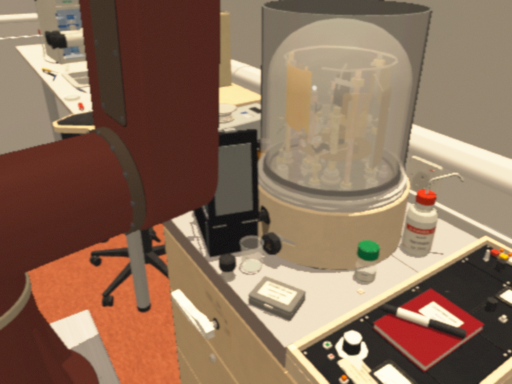

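View pics/side0.png

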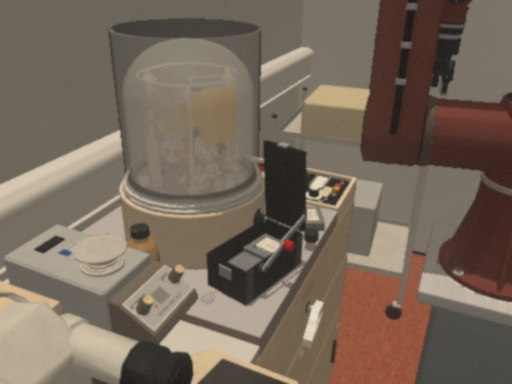

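The scene view shows the stub box at about (277,297), eyepiece (228,264), beaker (250,255), green bottle (368,255), and the lid upright at (235,190). The side view shows the case at (255,258) and its red knee at (289,245).

```bash
cat > m.py <<'E'
from h import *
S=np.load('/tmp/scene.npz');T=np.load('/tmp/side.npz')
C=cloud('scene',S['d']);D=cloud('side',T['d'])
# stub box top
P=C[270:325,240:315].reshape(-1,3); 
ok=(P[:,2]>18)&(P[:,2]<30); Q=P[ok]
rect=cv2.minAreaRect(Q[:,:2].astype(np.float32)); print('stub',rect,np.median(Q[:,2]),len(Q)); print(cv2.boxPoints(rect))
for nm,(u,v) in dict(eye=(228,262),beak=(250,244),bot=(369,246)).items(): print(nm,C[v-3:v+4:3,u-4:u+5:4].reshape(-1,3).round(0).tolist())
# red knee
p=T['p'].astype(int);m=(p[...,0]>140)&(p[...,1]<60)&(p[...,2]<70); m[:, :270]=0;m[:,310:]=0;m[:225]=0;m[262:]=0
print('red px',m.sum(),np.argwhere(m).mean(0)[::-1],D[m].mean(0),D[m].min(0),D[m].max(0))
# case: rim points from side
R=D[210:300,200:310].reshape(-1,3); k=(abs(R[:,2]-80)<4); rect=cv2.minAreaRect(R[k][:,:2].astype(np.float32)); print('rim',rect,k.sum()); print(cv2.boxPoints(rect))
# lid
L=D[150:215,265:303].reshape(-1,3);L=L[(L[:,2]>110)&(L[:,2]<280)&(L[:,0]<620)]
c=L.mean(0);w,v=np.linalg.eigh(np.cov((L-c).T));print('lid side',c,v[:,0],np.sqrt(w),L.min(0),L.max(0))
L=C[140:235,212:256].reshape(-1,3);L=L[(L[:,2]>110)&(L[:,2]<280)&(L[:,0]<620)]
c=L.mean(0);w,v=np.linalg.eigh(np.cov((L-c).T));print('lid scene',c,v[:,0],np.sqrt(w),L.min(0),L.max(0))
E
python3 m.py
python3 -c "
import cv2
a=cv2.imread('pics/side0.png')[130:310,190:330];b=cv2.imread('pics/scene0.png')[120:330,180:400]
cv2.imwrite('pics/c1.png',__import__('numpy').hstack([cv2.resize(a,(420,540)),cv2.resize(b,(380,540))[:,:]]))"
```

```text
stub ((438.22869873046875, -13.431522369384766), (65.53248596191406, 85.78211975097656), 25.321897506713867) 23.50919068018229 1211
[[390.266     11.324296]
 [426.95532  -66.215805]
 [486.1914   -38.18734 ]
 [449.50208   39.35276 ]]
eye [[396.0, 102.0, 42.0], [402.0, 98.0, 42.0], [408.0, 93.0, 42.0], [390.0, 93.0, 43.0], [397.0, 88.0, 43.0], [403.0, 84.0, 43.0], [388.0, 89.0, 40.0], [394.0, 84.0, 40.0], [402.0, 84.0, 37.0]]
beak [[456.0, 119.0, 51.0], [464.0, 118.0, 48.0], [472.0, 115.0, 47.0], [457.0, 120.0, 42.0], [464.0, 117.0, 41.0], [471.0, 113.0, 41.0], [456.0, 120.0, 36.0], [466.0, 120.0, 31.0], [470.0, 112.0, 35.0]]
bot [[623.0, -39.0, 76.0], [631.0, -42.0, 74.0], [635.0, -48.0, 76.0], [617.0, -45.0, 75.0], [623.0, -50.0, 75.0], [629.0, -54.0, 76.0], [609.0, -53.0, 76.0], [617.0, -55.0, 74.0], [621.0, -61.0, 76.0]]
red px 37 [287.81081081 242.97297297] [400.55504902 263.56015825 105.92715288] [393.65632469 255.80470009 101.6762478 ] [407.22069661 269.80789772 109.57470509]
rim ((485.6119079589844, 241.4701690673828), (207.77951049804688, 165.88621520996094), 67.46836853027344) 838
[[369.19012  177.29376 ]
 [522.41394  113.727264]
 [602.0337   305.64658 ]
 [448.80988  369.21307 ]]
lid side [449.18474582 167.61872315 190.07450089] [ 0.26700684  0.95986305 -0.08585029] [ 1.32339299 27.73610057 43.99021445] [400.06901634 143.46972325 110.02821203] [499.94238142 187.63027845 271.24458549]
lid scene [451.52183578 148.9999219  182.96187698] [-0.54652487  0.83342131  0.08197252] [19.03367221 31.92722436 43.74603664] [313.76492352 -25.88633107 110.02801935] [497.52952659 169.44496747 279.97746787]
```

View pics/c1.png

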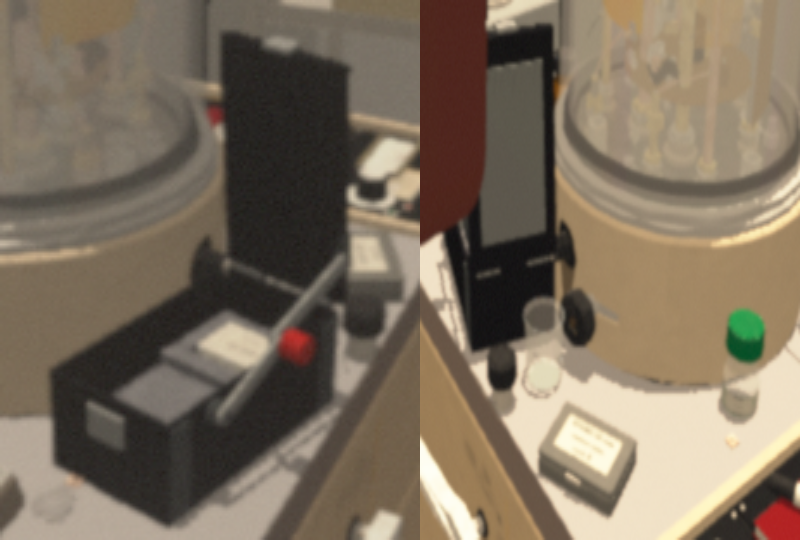

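```bash
cat > m2.py <<'E'
from h import *
from scipy.optimize import minimize
T=np.load('/tmp/side.npz');D=cloud('side',T['d']); S=np.load('/tmp/scene.npz')
print(vision.camera_model('wrist'))
yaw=-np.arctan2(.267,.960);X=np.array([np.cos(yaw),np.sin(yaw)]);Y=np.array([-X[1],X[0]])
O=np.array([449,163.])
def tc(P):return np.c_[(P[:,:2]-O)@X,(P[:,:2]-O)@Y,P[:,2]]
R=tc(D[150:310,200:310].reshape(-1,3))
L=R[(R[:,2]>130)&(R[:,2]<265)&(abs(R[:,1])<30)&(abs(R[:,0])<70)]
print('lid x ext',np.percentile(L[:,0],[0,2,50,98,100]),'y resid',np.median(L[:,1]-(L[:,2]-80)*np.tan(np.radians(5))),'top',R[(abs(R[:,1])<30)&(abs(R[:,0])<60)][:,2].max())
F=R[(R[:,2]>15)&(R[:,2]<70)&(abs(R[:,0])<40)&(R[:,1]>175)&(R[:,1]<205)];print('free end',len(F),np.median(F[:,1]),np.polyfit(F[:,0],F[:,1],1))
W=R[(R[:,2]>10)&(R[:,2]<60)&(abs(R[:,0]+52)<15)&(R[:,1]>10)&(R[:,1]<180)];print('robot wall',len(W),np.median(W[:,0]),np.polyfit(W[:,1],W[:,0],1))
I=R[(R[:,2]>50)&(R[:,2]<75)&(abs(R[:,0]-48)<12)&(R[:,1]>60)&(R[:,1]<180)];print('far wall in',len(I),np.median(I[:,0]),np.polyfit(I[:,1],I[:,0],1))
p=T['p'].astype(int);m=(p[...,0]>120)&(p[...,1]<70)&(p[...,2]<80); m[:, :270]=0;m[:,310:]=0;m[:225]=0;m[262:]=0
K=tc(D[m]);print('knee',m.sum(),K.mean(0),np.percentile(K,[5,95],axis=0))
fl=R[(abs(R[:,2]-33)<4)&(abs(R[:,0])<40)&(R[:,1]>70)&(R[:,1]<175)];print('floor',len(fl),np.percentile(fl,[2,50,98],axis=0))
print('O',O,'yaw',np.degrees(yaw))
E
python3 m2.py
```

```text
{'fovy': 65.70646984690485, 'cx': 254.3637773315073, 'cy': 189.76976468792458, 'T_tool_cam': array([[-1.04083334e-03, -9.57956865e-01, -2.86910373e-01,
         7.26072238e+01],
       [ 9.99999456e-01, -9.77517548e-04, -3.63922456e-04,
         4.97685599e-02],
       [ 6.81620911e-05, -2.86910596e-01,  9.57957361e-01,
        -1.43718172e+02],
       [ 0.00000000e+00,  0.00000000e+00,  0.00000000e+00,
         1.00000000e+00]])}
lid x ext [-56.00351109 -50.5235905   -5.79727257  50.62008989  68.99507709] y resid -5.243440814478596 top 271.2445854923749
free end 665 185.23633137300996 [5.44479861e-03 1.85434547e+02]
robot wall 948 -50.09996226072735 [-5.45689553e-03 -4.95919170e+01]
far wall in 315 50.154080952230586 [-2.56450256e-04  5.00862752e+01]
knee 58 [-73.18296744  83.6390337  105.00061738] [[-80.51817283  76.94079627  99.58074616]
 [-65.29034766  88.74734425 108.24086354]]
floor 323 [[ -3.40011705  76.405954    31.52250093]
 [ 17.59206991 102.46210343  33.60139123]
 [ 39.47053359 129.22240845  36.53337768]]
O [449. 163.] yaw -15.542578612396136
```

```bash
python3 -m creep '[{"jaw":-1,"tx":0.02,"ty":0.036,"tz":0,"turn":0.12},{"jaw":-1,"tx":0.02,"ty":0.036,"tz":0,"turn":0.12},{"jaw":-1,"tx":0.02,"ty":0.036,"tz":0,"turn":0.12},{"jaw":-1,"tx":0.02,"ty":0.036,"tz":0,"turn":0.12},{"jaw":-1,"tx":0.02,"ty":0.036,"tz":0,"turn":0.12},{"jaw":-1,"tx":0.02,"ty":0.036,"tz":0,"turn":0.12},{"jaw":-1,"tx":0.02,"ty":0.036,"tz":0,"turn":0.12},{"jaw":-1,"tx":0.02,"ty":0.036,"tz":0,"turn":0.12},{"jaw":-1,"tx":0.02,"ty":0.036,"tz":0,"turn":0.12},{"jaw":-1,"tx":0.02,"ty":0.036,"tz":0,"turn":0.12},{"jaw":-1,"tx":0.02,"ty":0.036,"tz":0,"turn":0.12},{"jaw":-1,"tx":0.0,"ty":0.036,"tz":0,"turn":0.12},{"jaw":-1,"tx":0.0,"ty":0.036,"tz":0,"turn":0.12},{"jaw":-1,"tx":0.0,"ty":0.036,"tz":0,"turn":0.08},{"jaw":-1,"tx":0.0,"ty":0.036,"tz":0,"turn":0},{"jaw":-1,"tx":0.0,"ty":0.0,"tz":-0.03,"turn":0},{"jaw":-1,"tx":0.0,"ty":0.0,"tz":-0.03,"turn":0},{"jaw":-1,"tx":0.0,"ty":0.0,"tz":-0.02,"turn":0},{"jaw":-1,"tx":0.0,"ty":0.0,"tz":0,"turn":0}]'
```

```text
time: 1.68
tool_pos: [433.3, -18.7, 146.9]
ee_rot: [-0.003, 0.537, 0.844, -0.001]
contact_force: [-0.1, -0.4, 0.2]
width: 85.4
gripper_force: 0.0
```

```bash
cat >> h.py <<'E'
from scipy.spatial.transform import Rotation
def wcloud(st,d):
    m=vision.camera_model('wrist'); f=192/np.tan(np.radians(m['fovy'])/2)
    v,u=np.indices(d.shape); x=u-m['cx'];y=v-m['cy'];rr=np.hypot(x,y)+1e-9;th=rr/f
    k=np.tan(th)/rr; c=np.stack([x*k*d,y*k*d,d],-1)
    M=m['T_tool_cam']; t=c@M[:3,:3].T+M[:3,3]
    w,a,b,e=st['ee_rot']
    return t@Rotation.from_quat([a,b,e,w]).as_matrix().T+st['tool_pos']
E
python3 - <<'E'
from h import *
st=r.get_state();p,d=grab('wrist','w1.png');P=wcloud(st,d)
m=(P[...,2]>18)&(P[...,2]<30)&(d>0)&(np.hypot(P[...,0]-438,P[...,1]+13)<75)
Q=P[m];print(len(Q),np.median(Q[:,2]));
n,lab,s,c=cv2.connectedComponentsWithStats(m.astype(np.uint8));i=1+s[1:,4].argmax();Q=P[lab==i]
rc=cv2.minAreaRect(Q[:,:2].astype(np.float32));print(rc,s[i])
x=Rotation.from_quat(np.roll(st['ee_rot'],-1)).as_matrix();print(st['tool_pos'],'tool y',np.degrees(np.arctan2(x[1,1],x[0,1])))
E
```

```text
5884 25.13044970832422
((438.0325012207031, -12.606990814208984), (64.67596435546875, 85.73579406738281), 26.525259017944336) [ 229  133   69   90 5884]
[433.34763769 -18.69391117 146.89614838] tool y 25.083186643088773
```

View pics/w1.png

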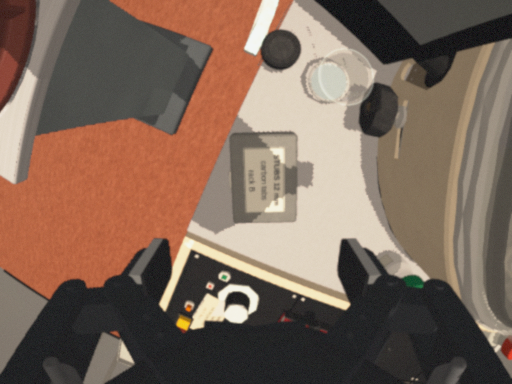

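The wrist view shows the stub box at (264,177), still clear of everything. Its centre of (438,-13) agrees with the scene camera. Descending.

```bash
python3 -m creep '[{"jaw":-1,"tx":0.0047,"ty":0.006,"tz":-0.02,"turn":0.02},{"jaw":-1,"tx":0,"ty":0,"tz":-0.03,"turn":0},{"jaw":-1,"tx":0,"ty":0,"tz":-0.03,"turn":0},{"jaw":-1,"tx":0,"ty":0,"tz":-0.025,"turn":0},{"jaw":-1,"tx":0,"ty":0,"tz":-0.018,"turn":0},{"jaw":-1,"tx":0,"ty":0,"tz":-0.01,"turn":0},{"jaw":-1,"tx":0,"ty":0,"tz":-0.005,"turn":0},{"jaw":-1,"tx":0,"ty":0,"tz":0,"turn":0},{"jaw":-1,"tx":0,"ty":0,"tz":0,"turn":0}]'
python3 -m creep '[{"jaw":0,"tx":0,"ty":0,"tz":0,"turn":0},{"jaw":0.3,"tx":0,"ty":0,"tz":0,"turn":0},{"jaw":1,"tx":0,"ty":0,"tz":0,"turn":0},{"jaw":1,"tx":0,"ty":0,"tz":0,"turn":0},{"jaw":1,"tx":0,"ty":0,"tz":0,"turn":0},{"jaw":1,"tx":0,"ty":0,"tz":0,"turn":0},{"jaw":1,"tx":0,"ty":0,"tz":0,"turn":0},{"jaw":1,"tx":0,"ty":0,"tz":0,"turn":0}]'
```

```text
time: 2.48
tool_pos: [441.4, -14.3, 14.8]
ee_rot: [0.001, 0.529, 0.849, 0.0]
contact_force: [-0.2, 0.1, 0.2]
width: 85.5
gripper_force: 0.0
time: 3.15
tool_pos: [441.6, -14.3, 15.2]
ee_rot: [0.001, 0.528, 0.849, 0.0]
contact_force: [-3.7, 0.7, 10.7]
width: 59.3
gripper_force: 62.3
```

```bash
python3 -m creep '[{"jaw":0,"tx":0,"ty":0,"tz":0,"turn":0},{"jaw":-1,"tx":0,"ty":0,"tz":0,"turn":0},{"jaw":-1,"tx":0,"ty":0,"tz":0,"turn":0},{"jaw":-1,"tx":-0.003,"ty":0.001,"tz":-0.003,"turn":0},{"jaw":-1,"tx":0,"ty":0,"tz":-0.002,"turn":0},{"jaw":-1,"tx":0,"ty":0,"tz":0,"turn":0},{"jaw":-0.2,"tx":0,"ty":0,"tz":0,"turn":0},{"jaw":0.2,"tx":0,"ty":0,"tz":0,"turn":0},{"jaw":1,"tx":0,"ty":0,"tz":0,"turn":0},{"jaw":1,"tx":0,"ty":0,"tz":0,"turn":0},{"jaw":1,"tx":0,"ty":0,"tz":0,"turn":0},{"jaw":1,"tx":0,"ty":0,"tz":0,"turn":0}]'
python3 - <<'E'
from h import *
grab('wrist','w2.png')
E
```

```text
time: 4.15
tool_pos: [437.9, -13.0, 8.8]
ee_rot: [0.0, 0.529, 0.849, 0.0]
contact_force: [-0.4, 0.9, 5.3]
width: 60.0
gripper_force: 65.4
```

View pics/w2.png

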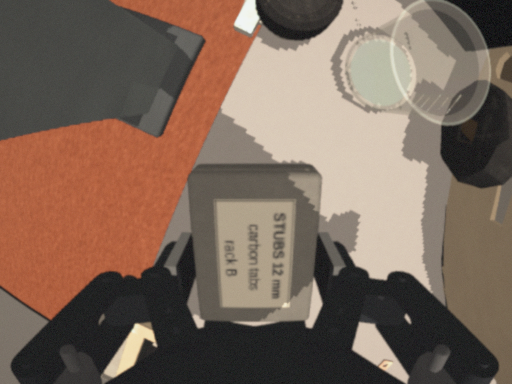

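The wrist view shows the box held squarely between the pads at (255,243). Next: lift it over the lid and turn it.

```bash
python3 -m creep '[{"jaw":1,"tx":0,"ty":0,"tz":0.02,"turn":0},{"jaw":1,"tx":0,"ty":0,"tz":0.03,"turn":0},{"jaw":1,"tx":0,"ty":0,"tz":0.03,"turn":0},{"jaw":1,"tx":0,"ty":0,"tz":0.03,"turn":0},{"jaw":1,"tx":0,"ty":0,"tz":0.03,"turn":0},{"jaw":1,"tx":0,"ty":0,"tz":0.03,"turn":0},{"jaw":1,"tx":0,"ty":0,"tz":0.03,"turn":0},{"jaw":1,"tx":0,"ty":0,"tz":0.03,"turn":0},{"jaw":1,"tx":-0.01,"ty":0,"tz":0.03,"turn":0},{"jaw":1,"tx":-0.01,"ty":0,"tz":0.03,"turn":0},{"jaw":1,"tx":-0.01,"ty":0,"tz":0.03,"turn":0},{"jaw":1,"tx":-0.008,"ty":0,"tz":0.01,"turn":0},{"jaw":1,"tx":0,"ty":0,"tz":0,"turn":0}]'
python3 -m creep '[{"jaw":1,"tx":0,"ty":0.02,"tz":0,"turn":0.07},{"jaw":1,"tx":0,"ty":0.025,"tz":0,"turn":0.07},{"jaw":1,"tx":0,"ty":0.025,"tz":0,"turn":0.07},{"jaw":1,"tx":0,"ty":0.025,"tz":0,"turn":0.07},{"jaw":1,"tx":0,"ty":0.025,"tz":0,"turn":0.07},{"jaw":1,"tx":0,"ty":0.025,"tz":0,"turn":0.07},{"jaw":1,"tx":0,"ty":0.025,"tz":0,"turn":0.07},{"jaw":1,"tx":0.01,"ty":0.025,"tz":0,"turn":0.07},{"jaw":1,"tx":0.015,"ty":0.025,"tz":0,"turn":0.07},{"jaw":1,"tx":0.02,"ty":0.025,"tz":0,"turn":0.07},{"jaw":1,"tx":0.02,"ty":0.025,"tz":0,"turn":0.07},{"jaw":1,"tx":0.015,"ty":0.015,"tz":0,"turn":0.07},{"jaw":1,"tx":0,"ty":0,"tz":0,"turn":0},{"jaw":1,"tx":0,"ty":0,"tz":0,"turn":0}]'
```

```text
time: 5.28
tool_pos: [399.4, -13.1, 340.8]
ee_rot: [0.002, 0.529, 0.849, 0.0]
contact_force: [0.3, 0.1, -0.9]
width: 60.2
gripper_force: 65.5
time: 6.45
tool_pos: [479.4, 272.6, 335.2]
ee_rot: [-0.002, 0.136, 0.991, -0.001]
contact_force: [0.1, -0.8, -0.6]
width: 60.3
gripper_force: 65.5
```

```bash
cat > m3.py <<'E'
from h import *
import sys
st=r.get_state();p,d=grab('wrist',sys.argv[1]);P=wcloud(st,d)
yaw=np.radians(-15.3);X=np.array([np.cos(yaw),np.sin(yaw)]);Y=np.array([-X[1],X[0]]);O=np.array([450.1,157.5])
R=np.dstack([(P[...,:2]-O)@X,(P[...,:2]-O)@Y,P[...,2]])
Z=st['tool_pos'][2]; print('tcp case',(st['tool_pos'][:2]-O)@X,(st['tool_pos'][:2]-O)@Y,Z)
rim=(abs(R[...,2]-80)<4)&(d>0)&(abs(R[...,0])<58)&(R[...,1]>20)&(R[...,1]<200)
q=R[rim]; 
def side(n,s,c):
    s=q[s]
    if len(s)>10: print(n,len(s),np.median(s,0).round(1),np.percentile(s[:,c],[3,97]).round(1))
side('robot rim',(q[:,0]<-40)&(q[:,1]<180),0);side('far rim',(q[:,0]>40)&(q[:,1]<180),0);side('free rim',(q[:,1]>178)&(abs(q[:,0])<45),1)
a=q[(q[:,0]<-40)&(q[:,1]<180)]
if len(a)>10: print('slope',np.polyfit(a[:,1],a[:,0],1))
b=R[(abs(R[...,2]-(Z+13))<8)&(d>0)&(abs(R[...,0])<70)&(abs(R[...,1]-119)<40)]
if len(b)>10: print('box top',len(b),np.percentile(b,[1,50,99],axis=0).round(1).tolist())
E
python3 m3.py w3.png
```

```text
tcp case -2.149263521682636 118.78570320755729 335.2410776637194
robot rim 465 [-50.5 111.   80.6] [-55.4 -47.5]
free rim 147 [-20.3 186.8  80.6] [184.6 189.5]
slope [-3.18056802e-03 -5.04457806e+01]
box top 19301 [[-45.1, 88.2, 341.8], [-12.4, 118.6, 351.5], [38.2, 149.0, 353.5]]
```

View pics/w3.png

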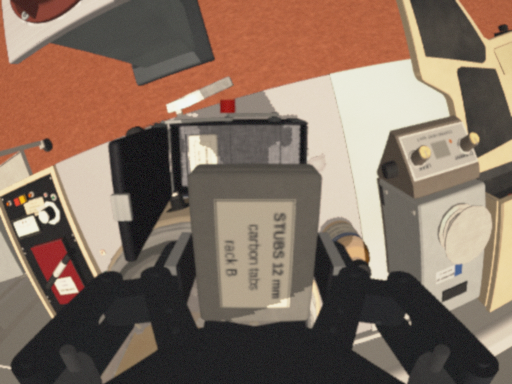

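The wrist view shows the case behind the held box, with its robot-side rim along row 122 and the red knee at (228,105). The case pose holds, so I shift 2 mm in +x and descend.

```bash
python3 -m creep '[{"jaw":1,"tx":0.002,"ty":0,"tz":-0.02,"turn":0.005},{"jaw":1,"tx":0,"ty":0,"tz":-0.03,"turn":0},{"jaw":1,"tx":0,"ty":0,"tz":-0.03,"turn":0},{"jaw":1,"tx":0,"ty":0,"tz":-0.03,"turn":0},{"jaw":1,"tx":0,"ty":0,"tz":-0.03,"turn":0},{"jaw":1,"tx":0,"ty":0,"tz":-0.03,"turn":0},{"jaw":1,"tx":0,"ty":0,"tz":-0.02,"turn":0},{"jaw":1,"tx":0,"ty":0,"tz":-0.02,"turn":0},{"jaw":1,"tx":0,"ty":0,"tz":-0.01,"turn":0},{"jaw":1,"tx":0,"ty":0,"tz":0,"turn":0},{"jaw":1,"tx":0,"ty":0,"tz":0,"turn":0}]'; python3 m3.py w4.png
```

```text
time: 7.42
tool_pos: [481.2, 271.7, 118.7]
ee_rot: [-0.0, 0.134, 0.991, -0.0]
contact_force: [0.4, 0.2, -0.6]
width: 60.1
gripper_force: 65.5
tcp case -0.167730883893512 118.339239835797 118.66673819333896
robot rim 1967 [-50.6 118.   80.6] [-56.3 -48. ]
far rim 110 [48.1 25.8 80.3] [46.4 51. ]
free rim 853 [-10.9 186.2  80.4] [184.5 189.1]
slope [-1.73472642e-02 -4.89130650e+01]
box top 19294 [[-43.2, 87.7, 125.2], [-10.4, 118.0, 135.0], [40.1, 148.5, 136.8]]
```

```bash
python3 -m creep '[{"jaw":1,"tx":-0.0005,"ty":0,"tz":-0.015,"turn":0.006},{"jaw":1,"tx":0,"ty":0,"tz":-0.015,"turn":0},{"jaw":1,"tx":0,"ty":0,"tz":-0.015,"turn":0},{"jaw":1,"tx":0,"ty":0,"tz":-0.01,"turn":0},{"jaw":1,"tx":0,"ty":0,"tz":-0.01,"turn":0},{"jaw":1,"tx":0,"ty":0,"tz":-0.005,"turn":0},{"jaw":1,"tx":0,"ty":0,"tz":0,"turn":0},{"jaw":1,"tx":0,"ty":0,"tz":0,"turn":0}]'
```

```text
time: 8.13
tool_pos: [481.2, 272.2, 48.8]
ee_rot: [0.0, 0.131, 0.991, 0.0]
contact_force: [0.1, -0.8, -0.8]
width: 59.9
gripper_force: 65.5
```

```bash
python3 -m creep '[{"jaw":1,"tx":0,"ty":0,"tz":-0.003,"turn":0},{"jaw":1,"tx":0,"ty":0,"tz":-0.002,"turn":0},{"jaw":1,"tx":0,"ty":0,"tz":-0.001,"turn":0},{"jaw":1,"tx":0,"ty":0,"tz":0,"turn":0},{"jaw":1,"tx":0,"ty":0,"tz":0,"turn":0}]'
```

```text
time: 8.55
tool_pos: [481.0, 272.1, 42.4]
ee_rot: [0.0, 0.131, 0.991, 0.0]
contact_force: [0.3, -0.4, -1.2]
width: 60.2
gripper_force: 65.5
```

```bash
python3 -m creep '[{"jaw":1,"tx":0,"ty":0,"tz":-0.001,"turn":0},{"jaw":1,"tx":0,"ty":0,"tz":0,"turn":0},{"jaw":0.28,"tx":0,"ty":0,"tz":0,"turn":0},{"jaw":0.1,"tx":0,"ty":0,"tz":0,"turn":0},{"jaw":0,"tx":0,"ty":0,"tz":0,"turn":0},{"jaw":-0.4,"tx":0,"ty":0,"tz":0,"turn":0},{"jaw":-0.6,"tx":0,"ty":0,"tz":0,"turn":0},{"jaw":-0.6,"tx":0,"ty":0,"tz":0,"turn":0}]'
```

```text
time: 9.22
tool_pos: [481.0, 272.1, 41.1]
ee_rot: [0.0, 0.131, 0.991, 0.0]
contact_force: [-0.4, 0.1, -1.5]
width: 68.1
gripper_force: 0.0
```

```bash
python3 -m creep '[{"jaw":-0.7,"tx":0,"ty":0,"tz":0,"turn":0},{"jaw":-0.7,"tx":0,"ty":0,"tz":0.003,"turn":0},{"jaw":-0.7,"tx":0,"ty":0,"tz":0.01,"turn":0},{"jaw":-0.7,"tx":0,"ty":0,"tz":0.02,"turn":0},{"jaw":-0.7,"tx":0,"ty":0,"tz":0.03,"turn":0},{"jaw":-0.7,"tx":0,"ty":0,"tz":0.03,"turn":0},{"jaw":0,"tx":0,"ty":0,"tz":0.03,"turn":0},{"jaw":1,"tx":0,"ty":0,"tz":0.03,"turn":0},{"jaw":1,"tx":0,"ty":0,"tz":0.01,"turn":0},{"jaw":1,"tx":0,"ty":0,"tz":0,"turn":0}]'
cat > m4.py <<'E'
from h import *
st=r.get_state();p,d=grab('wrist','w5.png');P=wcloud(st,d)
yaw=np.radians(-15.3);X=np.array([np.cos(yaw),np.sin(yaw)]);Y=np.array([-X[1],X[0]]);O=np.array([450.1,157.5])
R=np.dstack([(P[...,:2]-O)@X,(P[...,:2]-O)@Y,P[...,2]])
b=R[(abs(R[...,2]-57)<6)&(abs(R[...,0])<46)&(abs(R[...,1]-119)<45)]
print(len(b),np.percentile(b,[2,50,98],axis=0).round(1).tolist()); A=np.c_[b[:,:2],np.ones(len(b))];print('tilt',np.linalg.lstsq(A,b[:,2],rcond=None)[0])
q=p.astype(int);m=(q[...,0]>110)&(q[...,1]<60)&(q[...,2]<70)&(abs(R[...,0]+73)<20)&(abs(R[...,1]-84)<25)
print('knee',m.sum(),np.median(R[m],0),np.percentile(R[m],[3,97],axis=0).round(1).tolist(),np.median(P[m],0))
print(st['tool_pos'])
E
python3 m4.py
```

```text
time: 10.05
tool_pos: [482.6, 272.6, 208.5]
ee_rot: [0.003, 0.131, 0.991, 0.001]
contact_force: [-0.1, 0.6, 0.2]
width: 24.4
gripper_force: 0.0
4894 [[-42.2, 88.4, 55.9], [-3.4, 118.3, 58.1], [39.8, 148.1, 59.5]]
tilt [1.62862774e-04 2.74433249e-03 5.76625450e+01]
knee 452 [-74.05616424  85.59050002 107.45583467] [[-82.3, 76.1, 101.9], [-65.9, 93.2, 109.3]] [401.09417489 259.40485046 107.45583467]
[482.58256923 272.59231448 208.48792122]
```

View pics/w5.png

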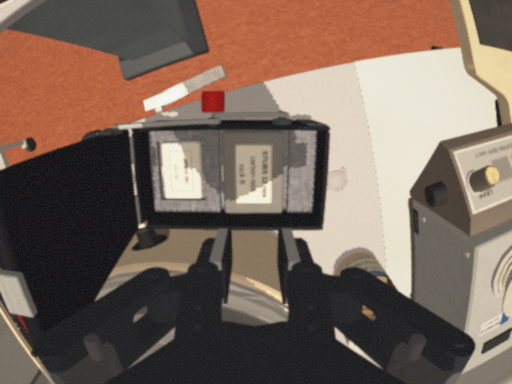

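The stub box lies flat in the pocket at (253,170), top at 57.7 mm with no tilt, and the grid box beside it is undisturbed. The red knee is at (213,101). Moving over it.

```bash
python3 -m creep '[{"jaw":1,"tx":-0.02,"ty":-0.003,"tz":0,"turn":0},{"jaw":1,"tx":-0.025,"ty":-0.004,"tz":0,"turn":0},{"jaw":1,"tx":-0.025,"ty":-0.004,"tz":0,"turn":0},{"jaw":1,"tx":-0.0135,"ty":-0.002,"tz":-0.01,"turn":0},{"jaw":1,"tx":0,"ty":0,"tz":-0.03,"turn":0},{"jaw":1,"tx":0,"ty":0,"tz":-0.025,"turn":0},{"jaw":1,"tx":0,"ty":0,"tz":-0.01,"turn":0},{"jaw":1,"tx":0,"ty":0,"tz":0,"turn":0},{"jaw":1,"tx":0,"ty":0,"tz":0,"turn":0}]'; python3 m3.py w6.png | head -1
```

```text
time: 10.85
tool_pos: [396.9, 258.9, 128.9]
ee_rot: [-0.001, 0.131, 0.991, -0.0]
contact_force: [-0.3, 0.5, 0.5]
width: -0.1
gripper_force: 0.0
tcp case -78.05649198759627 83.75867116797231 128.89857717379158
```

```bash
python3 -m creep '[{"jaw":1,"tx":0.003,"ty":0,"tz":-0.01,"turn":0},{"jaw":1,"tx":0,"ty":0,"tz":-0.006,"turn":0},{"jaw":1,"tx":0,"ty":0,"tz":-0.003,"turn":0},{"jaw":1,"tx":0,"ty":0,"tz":-0.002,"turn":0},{"jaw":1,"tx":0,"ty":0,"tz":-0.002,"turn":0},{"jaw":1,"tx":0,"ty":0,"tz":-0.002,"turn":0},{"jaw":1,"tx":0,"ty":0,"tz":0,"turn":0}]'
```

```text
time: 11.48
tool_pos: [400.6, 259.0, 104.4]
ee_rot: [0.0, 0.131, 0.991, -0.0]
contact_force: [0.1, -0.2, 0.1]
width: -0.3
gripper_force: 0.4
```

```bash
python3 -m creep '[{"jaw":1,"tx":0,"ty":0,"tz":-0.002,"turn":0},{"jaw":1,"tx":0,"ty":0,"tz":-0.002,"turn":0},{"jaw":1,"tx":0,"ty":0,"tz":0,"turn":0}]';python3 - <<'E'
from h import *
p,d=grab('side','s2.png');D=cloud('side',d)
a=cv2.imread('pics/s2.png')[170:300,210:350];cv2.imwrite('pics/s2c.png',cv2.resize(a,(560,520),interpolation=cv2.INTER_CUBIC))
E
```

```text
time: 11.73
tool_pos: [400.6, 259.0, 100.2]
ee_rot: [0.0, 0.131, 0.991, -0.0]
contact_force: [0.6, -1.9, 1.7]
width: -0.4
gripper_force: 0.9
```

View pics/s2c.png

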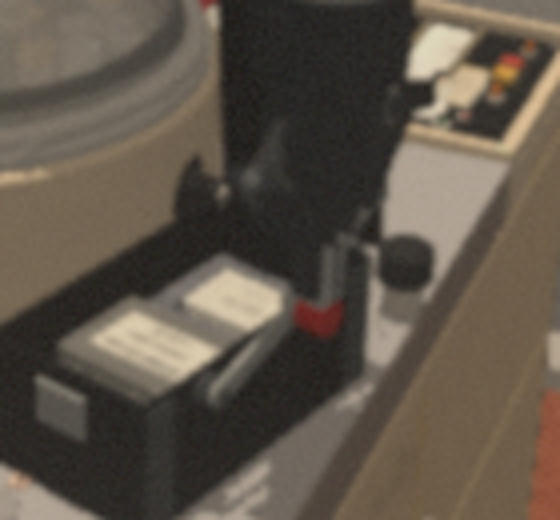

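The side view shows the fingertips pressing on the red knee at crop (320,315). Continuing the press.

```bash
python3 -m creep '[{"jaw":1,"tx":0,"ty":0,"tz":-0.003,"turn":0},{"jaw":1,"tx":0,"ty":-0.001,"tz":-0.003,"turn":0},{"jaw":1,"tx":0,"ty":-0.001,"tz":-0.003,"turn":0},{"jaw":1,"tx":0,"ty":-0.001,"tz":-0.003,"turn":0},{"jaw":1,"tx":0,"ty":0,"tz":-0.003,"turn":0},{"jaw":1,"tx":0,"ty":0,"tz":-0.003,"turn":0},{"jaw":1,"tx":0,"ty":0,"tz":0,"turn":0}]'
python3 - <<'E'
from h import *
st=r.get_state();p,d=grab('wrist');P=wcloud(st,d)
yaw=np.radians(-15.3);X=np.array([np.cos(yaw),np.sin(yaw)]);Y=np.array([-X[1],X[0]]);O=np.array([450.1,157.5])
R=np.dstack([(P[...,:2]-O)@X,(P[...,:2]-O)@Y,P[...,2]])
q=p.astype(int);m=(q[...,0]>80)&(q[...,1]<50)&(q[...,2]<60)&(abs(R[...,0]+73)<20)&(abs(R[...,1]-84)<30)
print('knee',m.sum(),np.percentile(R[m],[3,50,97],axis=0).round(1).tolist())
E
```

```text
time: 12.37
tool_pos: [400.4, 255.9, 82.0]
ee_rot: [-0.0, 0.131, 0.991, -0.0]
contact_force: [0.2, -1.7, 3.3]
width: -0.0
gripper_force: 1.2
knee 400 [[-83.3, 68.6, 68.1], [-82.8, 75.5, 76.5], [-77.1, 86.6, 81.6]]
```

The knee has broken, with the pad down about 25 mm. Backing off toward the robot, up, and round behind the lid.

```bash
python3 -m creep '[{"jaw":1,"tx":0,"ty":0,"tz":0.015,"turn":0},{"jaw":1,"tx":-0.005,"ty":0,"tz":0.02,"turn":0},{"jaw":1,"tx":-0.02,"ty":0,"tz":0.02,"turn":0},{"jaw":1,"tx":-0.02,"ty":0,"tz":0.025,"turn":0},{"jaw":1,"tx":0,"ty":0,"tz":0.03,"turn":0},{"jaw":1,"tx":0,"ty":0,"tz":0.03,"turn":0},{"jaw":1,"tx":0,"ty":0,"tz":0.03,"turn":0},{"jaw":1,"tx":0,"ty":0,"tz":0.03,"turn":0},{"jaw":1,"tx":0,"ty":0,"tz":0.03,"turn":0},{"jaw":1,"tx":0,"ty":0,"tz":0.02,"turn":0},{"jaw":1,"tx":0,"ty":0,"tz":0,"turn":0},{"jaw":1,"tx":0.01,"ty":-0.025,"tz":0,"turn":0},{"jaw":1,"tx":0.015,"ty":-0.03,"tz":0,"turn":0},{"jaw":1,"tx":0.015,"ty":-0.03,"tz":0,"turn":0},{"jaw":1,"tx":0.015,"ty":-0.03,"tz":0,"turn":0},{"jaw":1,"tx":0.015,"ty":-0.02,"tz":0,"turn":0},{"jaw":1,"tx":0.01,"ty":0,"tz":0,"turn":0},{"jaw":1,"tx":0,"ty":0,"tz":0,"turn":0}]'
python3 - <<'E'
from h import *
p,d=grab('side','s3.png');D=cloud('side',d)
yaw=np.radians(-15.3);X=np.array([np.cos(yaw),np.sin(yaw)]);Y=np.array([-X[1],X[0]]);O=np.array([450.1,157.5])
R=np.dstack([(D[...,:2]-O)@X,(D[...,:2]-O)@Y,D[...,2]])
L=R[(R[...,2]>130)&(R[...,2]<255)&(abs(R[...,0])<45)&(R[...,1]>0)&(R[...,1]<70)]
k=np.polyfit(L[:,2]-80,L[:,1],1);print('lid',len(L),np.degrees(np.arctan(k[0])),k)
q=p.astype(int);m=(q[...,0]>120)&(q[...,1]<70)&(q[...,2]<80)&(abs(R[...,0]+73)<25)&(abs(R[...,1]-84)<35)
print('knee',m.sum(),np.percentile(R[m],[3,50,97],axis=0).round(1).tolist())
s=r.get_state()['tool_pos'];print('tcp case',(s[:2]-O)@X,(s[:2]-O)@Y,s)
E
```

```text
time: 13.92
tool_pos: [436.6, 120.0, 330.7]
ee_rot: [-0.001, 0.132, 0.991, 0.0]
contact_force: [0.9, 0.5, -0.5]
width: 0.1
gripper_force: 0.0
lid 1649 14.138235978537695 [ 0.25189221 -0.23276993]
knee 50 [[-81.6, 75.9, 74.5], [-74.1, 83.2, 80.3], [-67.6, 88.0, 82.6]]
tcp case -4.364828577528236 -39.16653108975944 [435.5548802  120.87339251 331.05877972]
```

```bash
python3 -m creep '[{"jaw":1,"tx":0.004,"ty":-0.001,"tz":-0.02,"turn":0},{"jaw":1,"tx":0,"ty":0,"tz":-0.03,"turn":0},{"jaw":1,"tx":0,"ty":0,"tz":-0.03,"turn":0},{"jaw":1,"tx":0,"ty":0,"tz":-0.02,"turn":0},{"jaw":1,"tx":0,"ty":0,"tz":-0.01,"turn":0},{"jaw":1,"tx":0,"ty":0,"tz":0,"turn":0},{"jaw":1,"tx":0,"ty":0,"tz":0,"turn":0}]'
python3 - <<'E'
from h import *
t=np.radians(np.r_[76:-1:-4]);s=140;y=s*np.cos(t)-12*np.sin(t)-14.5;z=80+s*np.sin(t)+12*np.cos(t)
dy=np.diff(y);dz=np.diff(z)
print(y[0],z[0]);print(np.c_[np.degrees(t)[1:],dy*.264,dy*.9645,dz,y[1:],z[1:]].round(1))
yaw=np.radians(-15.3);X=np.array([np.cos(yaw),np.sin(yaw)]);Y=np.array([-X[1],X[0]]);O=np.array([450.1,157.5])
s=r.get_state()['tool_pos'];print('tcp case',(s[:2]-O)@X,(s[:2]-O)@Y,s)
E
```

```text
time: 14.55
tool_pos: [439.1, 120.6, 222.9]
ee_rot: [0.0, 0.131, 0.991, 0.0]
contact_force: [0.6, -0.6, 0.7]
width: 0.1
gripper_force: 0.0
7.725516668641518 218.7444644258355
[[ 72.    2.5   9.3  -1.9  17.3 216.9]
 [ 68.    2.5   9.1  -2.6  26.8 214.3]
 [ 64.    2.4   8.9  -3.2  36.1 211.1]
 [ 60.    2.4   8.7  -3.8  45.1 207.2]
 [ 56.    2.3   8.4  -4.5  53.8 202.8]
 [ 52.    2.2   8.1  -5.1  62.2 197.7]
 [ 48.    2.1   7.7  -5.6  70.3 192.1]
 [ 44.    2.    7.3  -6.2  77.9 185.9]
 [ 40.    1.9   6.9  -6.7  85.  179.2]
 [ 36.    1.8   6.4  -7.2  91.7 172. ]
 [ 32.    1.6   5.9  -7.6  97.9 164.4]
 [ 28.    1.5   5.4  -8.  103.5 156.3]
 [ 24.    1.3   4.9  -8.4 108.5 147.9]
 [ 20.    1.2   4.3  -8.7 113.  139.2]
 [ 16.    1.    3.7  -9.  116.8 130.1]
 [ 12.    0.8   3.1  -9.3 119.9 120.8]
 [  8.    0.7   2.4  -9.5 122.5 111.4]
 [  4.    0.5   1.8  -9.6 124.3 101.7]
 [  0.    0.3   1.1  -9.7 125.5  92. ]]
tcp case -0.9166499746586273 -38.48851577022664 [439.05975642 120.61749581 222.88332551]
```

```bash
python3 -m creep '[{"jaw":1,"tx":0.003,"ty":0.01,"tz":-0.002,"turn":0},{"jaw":1,"tx":0.003,"ty":0.01,"tz":-0.002,"turn":0},{"jaw":1,"tx":0.003,"ty":0.01,"tz":0,"turn":0},{"jaw":1,"tx":0.0015,"ty":0.006,"tz":0,"turn":0},{"jaw":1,"tx":0.001,"ty":0.005,"tz":0,"turn":0},{"jaw":1,"tx":0.001,"ty":0.004,"tz":0,"turn":0},{"jaw":1,"tx":0.0012,"ty":0.0047,"tz":-0.001,"turn":0},{"jaw":1,"tx":0.0012,"ty":0.0047,"tz":-0.001,"turn":0},{"jaw":1,"tx":0.0012,"ty":0.0045,"tz":-0.0013,"turn":0},{"jaw":1,"tx":0.0012,"ty":0.0045,"tz":-0.0013,"turn":0},{"jaw":1,"tx":0.0012,"ty":0.0045,"tz":-0.0016,"turn":0},{"jaw":1,"tx":0.0012,"ty":0.0045,"tz":-0.0016,"turn":0},{"jaw":1,"tx":0,"ty":0,"tz":0,"turn":0}]'
cat > m5.py <<'E'
from h import *
p,d=grab('side');D=cloud('side',d)
yaw=np.radians(-15.3);X=np.array([np.cos(yaw),np.sin(yaw)]);Y=np.array([-X[1],X[0]]);O=np.array([450.1,157.5])
R=np.dstack([(D[...,:2]-O)@X,(D[...,:2]-O)@Y,D[...,2]])
L=R[(R[...,2]>110)&(abs(R[...,0])<45)&(R[...,1]>0)&(R[...,1]<195)&(d>0)]
g=np.degrees(np.arctan2(L[:,2]-80,L[:,1]));h=np.hypot(L[:,2]-80,L[:,1]);g=g[(h>60)&(h<188)]
if len(g):print('lid theta',np.percentile(g,[10,25,50,75]),len(g))
s=r.get_state()['tool_pos'];print('tcp case',(s[:2]-O)@X,(s[:2]-O)@Y,s)
E
python3 m5.py
```

```text
time: 15.63
tool_pos: [459.0, 193.3, 210.0]
ee_rot: [-0.0, 0.131, 0.991, 0.0]
contact_force: [0.4, -0.0, -1.0]
width: -0.2
gripper_force: 0.0
lid theta [64.86183059 65.08831855 65.38198928 65.73477831] 1470
tcp case -0.8777777842126697 36.53915039740659 [458.89502998 192.97573048 210.02758185]
```

Lid at 65° and following as planned. Continuing along the arc.

```bash
python3 -m creep '[{"jaw":1,"tx":0.0012,"ty":0.0043,"tz":-0.0019,"turn":0},{"jaw":1,"tx":0.0012,"ty":0.0043,"tz":-0.0019,"turn":0},{"jaw":1,"tx":0.0011,"ty":0.0042,"tz":-0.0022,"turn":0},{"jaw":1,"tx":0.0011,"ty":0.0042,"tz":-0.0022,"turn":0},{"jaw":1,"tx":0.0011,"ty":0.004,"tz":-0.0025,"turn":0},{"jaw":1,"tx":0.0011,"ty":0.004,"tz":-0.0025,"turn":0},{"jaw":1,"tx":0.001,"ty":0.0039,"tz":-0.0028,"turn":0},{"jaw":1,"tx":0.001,"ty":0.0039,"tz":-0.0028,"turn":0},{"jaw":1,"tx":0.001,"ty":0.0037,"tz":-0.0031,"turn":0},{"jaw":1,"tx":0.001,"ty":0.0037,"tz":-0.0031,"turn":0},{"jaw":1,"tx":0.001,"ty":0.0034,"tz":-0.0034,"turn":0},{"jaw":1,"tx":0.001,"ty":0.0034,"tz":-0.0034,"turn":0},{"jaw":1,"tx":0.0009,"ty":0.0032,"tz":-0.0036,"turn":0},{"jaw":1,"tx":0.0009,"ty":0.0032,"tz":-0.0036,"turn":0},{"jaw":1,"tx":0.0008,"ty":0.003,"tz":-0.0038,"turn":0},{"jaw":1,"tx":0.0008,"ty":0.003,"tz":-0.0038,"turn":0},{"jaw":1,"tx":0,"ty":0,"tz":0,"turn":0}]'; python3 m5.py
```

```text
time: 17.1
tool_pos: [475.0, 252.3, 162.8]
ee_rot: [-0.001, 0.131, 0.991, -0.0]
contact_force: [0.6, 0.1, 0.6]
width: -0.4
gripper_force: 0.0
lid theta [38.3040842  43.66179084 51.11549944 61.1975074 ] 814
tcp case -0.9807539350160683 97.71977078467677 [474.93962048 252.01512437 163.10437214]
```

```bash
python3 -m creep '[{"jaw":1,"tx":0.0008,"ty":0.0027,"tz":-0.004,"turn":0},{"jaw":1,"tx":0.0007,"ty":0.0027,"tz":-0.004,"turn":0},{"jaw":1,"tx":0.0007,"ty":0.0025,"tz":-0.0042,"turn":0},{"jaw":1,"tx":0.0006,"ty":0.0024,"tz":-0.0042,"turn":0},{"jaw":1,"tx":0.0006,"ty":0.0022,"tz":-0.0043,"turn":0},{"jaw":1,"tx":0.0006,"ty":0.0021,"tz":-0.0043,"turn":0},{"jaw":1,"tx":0.0005,"ty":0.0019,"tz":-0.0045,"turn":0},{"jaw":1,"tx":0.0005,"ty":0.0018,"tz":-0.0045,"turn":0},{"jaw":1,"tx":0.0004,"ty":0.0016,"tz":-0.0046,"turn":0},{"jaw":1,"tx":0.0004,"ty":0.0015,"tz":-0.0046,"turn":0},{"jaw":1,"tx":0.0003,"ty":0.0012,"tz":-0.0047,"turn":0},{"jaw":1,"tx":0.0003,"ty":0.0012,"tz":-0.0047,"turn":0},{"jaw":1,"tx":0.0003,"ty":0.0009,"tz":-0.0048,"turn":0},{"jaw":1,"tx":0.0002,"ty":0.0009,"tz":-0.0048,"turn":0},{"jaw":1,"tx":0,"ty":0,"tz":0,"turn":0}]'; python3 -m creep '[{"jaw":1,"tx":0,"ty":0.0005,"tz":-0.003,"turn":0},{"jaw":1,"tx":0,"ty":0.0005,"tz":-0.0025,"turn":0},{"jaw":1,"tx":0,"ty":0,"tz":-0.001,"turn":0},{"jaw":1,"tx":0,"ty":0,"tz":0,"turn":0}]'; python3 m5.py
```

```text
time: 18.4
tool_pos: [481.6, 277.4, 100.3]
ee_rot: [-0.001, 0.131, 0.991, -0.0]
contact_force: [0.0, -0.4, 0.4]
width: -0.1
gripper_force: 0.0
time: 18.73
tool_pos: [482.1, 278.5, 95.0]
ee_rot: [-0.0, 0.131, 0.991, -0.0]
contact_force: [-0.4, -0.3, -0.3]
width: -0.1
gripper_force: 0.0
lid theta [19.36302664 26.32933765 34.79052898 43.28476789] 1011
tcp case -0.9944696945750637 125.15504967865944 [482.16582156 278.48164538  95.15146407]
```

```bash
python3 -m creep '[{"jaw":1,"tx":0,"ty":0,"tz":-0.0015,"turn":0},{"jaw":1,"tx":0,"ty":0,"tz":-0.0015,"turn":0},{"jaw":1,"tx":0,"ty":0,"tz":-0.001,"turn":0},{"jaw":1,"tx":0,"ty":0,"tz":0,"turn":0},{"jaw":1,"tx":0,"ty":0,"tz":0,"turn":0}]'
```

```text
time: 19.2
tool_pos: [482.4, 278.6, 92.0]
ee_rot: [0.0, 0.131, 0.991, 0.0]
contact_force: [-2.0, -0.1, 6.2]
width: -0.4
gripper_force: 3.2
```

```bash
python3 -m creep '[{"jaw":1,"tx":0,"ty":0,"tz":-0.001,"turn":0},{"jaw":1,"tx":0,"ty":0,"tz":0,"turn":0}]'; python3 -m creep '[{"jaw":1,"tx":0,"ty":0,"tz":0.005,"turn":0},{"jaw":1,"tx":0,"ty":0,"tz":0.02,"turn":0},{"jaw":1,"tx":0,"ty":0,"tz":0.03,"turn":0},{"jaw":1,"tx":0,"ty":0,"tz":0.03,"turn":0},{"jaw":1,"tx":0,"ty":0,"tz":0.03,"turn":0},{"jaw":1,"tx":-0.01,"ty":0,"tz":0.03,"turn":0},{"jaw":1,"tx":-0.01,"ty":0,"tz":0.02,"turn":0},{"jaw":1,"tx":0,"ty":0,"tz":0,"turn":0}]'
python3 - <<'E'
from h import *
st=r.get_state();w,dw=grab('wrist','w9.png');P=wcloud(st,dw)
p,d=grab('side','s9.png');D=cloud('side',d);c,dc=grab('scene','c9.png');C=cloud('scene',dc)
yaw=np.radians(-15.3);X=np.array([np.cos(yaw),np.sin(yaw)]);Y=np.array([-X[1],X[0]]);O=np.array([450.1,157.5])
for n,A in(('wrist',P),('side',D)):
    R=np.dstack([(A[...,:2]-O)@X,(A[...,:2]-O)@Y,A[...,2]])
    L=R[(R[...,2]>85)&(R[...,2]<110)&(abs(R[...,0])<48)&(R[...,1]>10)&(R[...,1]<185)]
    print(n,len(L),np.polyfit(L[:,1],L[:,2],1))
for nm,(u,v) in dict(eye=(228,262),beak=(250,244),bot=(369,246)).items(): print(nm,C[v,u].round(0))
a=cv2.imread('pics/s9.png')[170:300,190:350];b=cv2.imread('pics/w9.png')
cv2.imwrite('pics/f.png',np.hstack([cv2.resize(a,(400,325)),cv2.resize(b,(400,325))]))
E
```

```text
time: 19.37
tool_pos: [482.5, 278.6, 91.9]
ee_rot: [0.001, 0.131, 0.991, 0.0]
contact_force: [-5.1, -1.2, 13.4]
width: -0.0
gripper_force: 7.0
time: 20.03
tool_pos: [462.8, 279.2, 260.6]
ee_rot: [0.003, 0.131, 0.991, 0.002]
contact_force: [0.4, 0.3, 1.1]
width: 0.1
gripper_force: 0.0
wrist 12884 [-1.75377379e-03  9.41653003e+01]
side 2104 [-1.78593050e-03  9.35152785e+01]
eye [396.  87.  44.]
beak [464. 117.  41.]
bot [622. -51.  76.]
```

View pics/f.png

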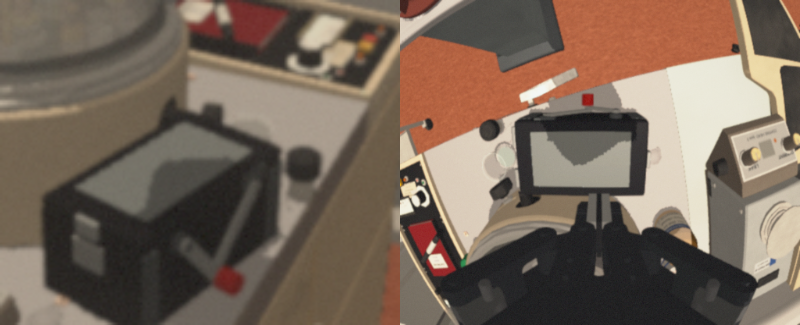

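The lid is shut and level: its outer face measures about 93 mm with no slope. The stay is folded, with the knee at (588,99) in the right half. The eyepiece, beaker and bottle read the same as at the start. Handing in.

```bash
python3 -c "
from cell import r
print(r.close_job())"
```

```text
the job is handed in; nothing more can be done
None
```

The stub box lies flat in the large pocket, the stay is unlocked and the lid is fully shut; the eyepiece, beaker and bottle measured unmoved, and the job was handed in at about 20 s of the 58 s allowed.

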